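# Load the scanner rack in queue order

## Task

Move the four dental casts from the wooden drying rack into the dark scanner rack, one in each bay, keeping their order counted from the red ends: the cast nearest the red block of the drying rack goes in the bay nearest the red block of the scanner rack, the next one in the next bay, and so on. Set each down flat, teeth up, in the middle of its bay and square to the rack, and never tip a cast over.

Things in the scene. Friction and masses are not known exactly. Their poses are not given: they have to be found in the camera images.
- cast_yellow: yellow dental stone cast, 180 g: solid block 50 mm (x, front to heel) by 58 (y) by 30 high, upright sides, horseshoe of teeth on top to 41 mm; front corners bevelled, front flat 34 wide. Origin: centre of underside; z up, -x the front teeth. Starts in a bay of the wooden drying rack, underside 10 mm above the table, front and heel faces free to grip from above.
- cast_blue: blue dental stone cast, 180 g: solid block 50 mm (x, front to heel) by 58 (y) by 30 high, upright sides, horseshoe of teeth on top to 41 mm; front corners bevelled, front flat 34 wide. Origin: centre of underside; z up, -x the front teeth. Starts in a bay of the wooden drying rack, underside 10 mm above the table, front and heel faces free to grip from above.
- cast_green: green dental stone cast, 180 g: solid block 50 mm (x, front to heel) by 58 (y) by 30 high, upright sides, horseshoe of teeth on top to 41 mm; front corners bevelled, front flat 34 wide. Origin: centre of underside; z up, -x the front teeth. Starts in a bay of the wooden drying rack, underside 10 mm above the table, front and heel faces free to grip from above.
- cast_white: white dental stone cast, 180 g: solid block 50 mm (x, front to heel) by 58 (y) by 30 high, upright sides, horseshoe of teeth on top to 41 mm; front corners bevelled, front flat 34 wide. Origin: centre of underside; z up, -x the front teeth. Starts in a bay of the wooden drying rack, underside 10 mm above the table, front and heel faces free to grip from above.
- label_yellow: yellow label tile, fixed, 22 (x) x 50 (y) x 4 mm, on the drying rack's ledge before the yellow cast's starting bay. Origin: centre of underside, 4 mm above the table. x points to the bay's centre, 50 mm away; y points along the row towards the drying rack's red end block. Bays 78 mm apart, side dividers 20 mm above the table, no lips.
- label_blue: blue label tile, fixed, 22 (x) x 50 (y) x 4 mm, on the drying rack's ledge before the blue cast's starting bay. Origin: centre of underside, 4 mm above the table. x points to the bay's centre, 50 mm away; y points along the row towards the drying rack's red end block. Bays 78 mm apart, side dividers 20 mm above the table, no lips.
- label_green: green label tile, fixed, 22 (x) x 50 (y) x 4 mm, on the drying rack's ledge before the green cast's starting bay. Origin: centre of underside, 4 mm above the table. x points to the bay's centre, 50 mm away; y points along the row towards the drying rack's red end block. Bays 78 mm apart, side dividers 20 mm above the table, no lips.
- label_white: white label tile, fixed, 22 (x) x 50 (y) x 4 mm, on the drying rack's ledge before the white cast's starting bay. Origin: centre of underside, 4 mm above the table. x points to the bay's centre, 50 mm away; y points along the row towards the drying rack's red end block. Bays 78 mm apart, side dividers 20 mm above the table, no lips.
- scan_rack: dark steel scanner rack, fixed, empty: deck 70 (x) x 316 (y) mm, top 10 mm above the table. Origin: centre of its underside, on the table. Bays centred at x = 0, y = +117, +39, -39, -117 mm, each 74 wide between 4 mm aluminium dividers 20 mm above the table; no lips in front or behind. It stands left or right of the drying rack (same layout, wood).
- red_stop: red end block of the scanner rack, fixed, 60 x 16 x 26 mm; origin: centre of underside. It stands at either end of that rack (y = +166 or -166 mm in its frame) and marks the end scanned first; a bare metal block is at the other end. The drying rack has a similar red block of its own.
Mind the look-alikes: they are no part of the job. What is shaped like the label_white but pink is not meant.

How it is judged (in metres and radians):
At the end, for the whole second after the job is handed in: Every cast on the scanner rack's deck (4 mm), one per bay, within 12 mm of its bay's centre along the row and 13 mm across, upright within 0.1 rad, square within 0.26 rad, at rest; in the same order from the scanner rack's red block as the labels from the drying rack's (x of cast_yellow in the frame of scan_rack between -0.013 and 0.013 m and z of cast_yellow in the frame of scan_rack between 0.006 and 0.014 m and (y of cast_yellow in the frame of scan_rack between 0.105 and 0.129 m or y of cast_yellow in the frame of scan_rack between 0.027 and 0.051 m or y of cast_yellow in the frame of scan_rack between -0.051 and -0.027 m or y of cast_yellow in the frame of scan_rack between -0.129 and -0.105 m) and angle between each of cast_yellow, cast_blue, cast_green, cast_white's own z axis and vertical below 0.1 rad and angle between the x axis of each of cast_yellow, cast_blue, cast_green, cast_white and the x axis of scan_rack, either way round below 0.26 rad and linear speed of each of cast_yellow, cast_blue, cast_green, cast_white below 0.02 m/s and angular speed of each of cast_yellow, cast_blue, cast_green, cast_white below 0.2 rad/s and x of cast_blue in the frame of scan_rack between -0.013 and 0.013 m and z of cast_blue in the frame of scan_rack between 0.006 and 0.014 m and (y of cast_blue in the frame of scan_rack between 0.105 and 0.129 m or y of cast_blue in the frame of scan_rack between 0.027 and 0.051 m or y of cast_blue in the frame of scan_rack between -0.051 and -0.027 m or y of cast_blue in the frame of scan_rack between -0.129 and -0.105 m) and x of cast_green in the frame of scan_rack between -0.013 and 0.013 m and z of cast_green in the frame of scan_rack between 0.006 and 0.014 m and (y of cast_green in the frame of scan_rack between 0.105 and 0.129 m or y of cast_green in the frame of scan_rack between 0.027 and 0.051 m or y of cast_green in the frame of scan_rack between -0.051 and -0.027 m or y of cast_green in the frame of scan_rack between -0.129 and -0.105 m) and x of cast_white in the frame of scan_rack between -0.013 and 0.013 m and z of cast_white in the frame of scan_rack between 0.006 and 0.014 m and (y of cast_white in the frame of scan_rack between 0.105 and 0.129 m or y of cast_white in the frame of scan_rack between 0.027 and 0.051 m or y of cast_white in the frame of scan_rack between -0.051 and -0.027 m or y of cast_white in the frame of scan_rack between -0.129 and -0.105 m) and ((y of label_yellow in the frame of label_blue above 0 m and horizontal distance between cast_yellow and red_stop below 0.088 m and horizontal distance between cast_blue and red_stop above 0.088 m) or (y of label_yellow in the frame of label_blue above 0 m and horizontal distance between cast_yellow and red_stop below 0.166 m and horizontal distance between cast_blue and red_stop above 0.166 m) or (y of label_yellow in the frame of label_blue above 0 m and horizontal distance between cast_yellow and red_stop below 0.244 m and horizontal distance between cast_blue and red_stop above 0.244 m) or (y of label_yellow in the frame of label_blue below 0 m and horizontal distance between cast_blue and red_stop below 0.088 m and horizontal distance between cast_yellow and red_stop above 0.088 m) or (y of label_yellow in the frame of label_blue below 0 m and horizontal distance between cast_blue and red_stop below 0.166 m and horizontal distance between cast_yellow and red_stop above 0.166 m) or (y of label_yellow in the frame of label_blue below 0 m and horizontal distance between cast_blue and red_stop below 0.244 m and horizontal distance between cast_yellow and red_stop above 0.244 m)) and ((y of label_yellow in the frame of label_green above 0 m and horizontal distance between cast_yellow and red_stop below 0.088 m and horizontal distance between cast_green and red_stop above 0.088 m) or (y of label_yellow in the frame of label_green above 0 m and horizontal distance between cast_yellow and red_stop below 0.166 m and horizontal distance between cast_green and red_stop above 0.166 m) or (y of label_yellow in the frame of label_green above 0 m and horizontal distance between cast_yellow and red_stop below 0.244 m and horizontal distance between cast_green and red_stop above 0.244 m) or (y of label_yellow in the frame of label_green below 0 m and horizontal distance between cast_green and red_stop below 0.088 m and horizontal distance between cast_yellow and red_stop above 0.088 m) or (y of label_yellow in the frame of label_green below 0 m and horizontal distance between cast_green and red_stop below 0.166 m and horizontal distance between cast_yellow and red_stop above 0.166 m) or (y of label_yellow in the frame of label_green below 0 m and horizontal distance between cast_green and red_stop below 0.244 m and horizontal distance between cast_yellow and red_stop above 0.244 m)) and ((y of label_yellow in the frame of label_white above 0 m and horizontal distance between cast_yellow and red_stop below 0.088 m and horizontal distance between cast_white and red_stop above 0.088 m) or (y of label_yellow in the frame of label_white above 0 m and horizontal distance between cast_yellow and red_stop below 0.166 m and horizontal distance between cast_white and red_stop above 0.166 m) or (y of label_yellow in the frame of label_white above 0 m and horizontal distance between cast_yellow and red_stop below 0.244 m and horizontal distance between cast_white and red_stop above 0.244 m) or (y of label_yellow in the frame of label_white below 0 m and horizontal distance between cast_white and red_stop below 0.088 m and horizontal distance between cast_yellow and red_stop above 0.088 m) or (y of label_yellow in the frame of label_white below 0 m and horizontal distance between cast_white and red_stop below 0.166 m and horizontal distance between cast_yellow and red_stop above 0.166 m) or (y of label_yellow in the frame of label_white below 0 m and horizontal distance between cast_white and red_stop below 0.244 m and horizontal distance between cast_yellow and red_stop above 0.244 m)) and ((y of label_blue in the frame of label_green above 0 m and horizontal distance between cast_blue and red_stop below 0.088 m and horizontal distance between cast_green and red_stop above 0.088 m) or (y of label_blue in the frame of label_green above 0 m and horizontal distance between cast_blue and red_stop below 0.166 m and horizontal distance between cast_green and red_stop above 0.166 m) or (y of label_blue in the frame of label_green above 0 m and horizontal distance between cast_blue and red_stop below 0.244 m and horizontal distance between cast_green and red_stop above 0.244 m) or (y of label_blue in the frame of label_green below 0 m and horizontal distance between cast_green and red_stop below 0.088 m and horizontal distance between cast_blue and red_stop above 0.088 m) or (y of label_blue in the frame of label_green below 0 m and horizontal distance between cast_green and red_stop below 0.166 m and horizontal distance between cast_blue and red_stop above 0.166 m) or (y of label_blue in the frame of label_green below 0 m and horizontal distance between cast_green and red_stop below 0.244 m and horizontal distance between cast_blue and red_stop above 0.244 m)) and ((y of label_blue in the frame of label_white above 0 m and horizontal distance between cast_blue and red_stop below 0.088 m and horizontal distance between cast_white and red_stop above 0.088 m) or (y of label_blue in the frame of label_white above 0 m and horizontal distance between cast_blue and red_stop below 0.166 m and horizontal distance between cast_white and red_stop above 0.166 m) or (y of label_blue in the frame of label_white above 0 m and horizontal distance between cast_blue and red_stop below 0.244 m and horizontal distance between cast_white and red_stop above 0.244 m) or (y of label_blue in the frame of label_white below 0 m and horizontal distance between cast_white and red_stop below 0.088 m and horizontal distance between cast_blue and red_stop above 0.088 m) or (y of label_blue in the frame of label_white below 0 m and horizontal distance between cast_white and red_stop below 0.166 m and horizontal distance between cast_blue and red_stop above 0.166 m) or (y of label_blue in the frame of label_white below 0 m and horizontal distance between cast_white and red_stop below 0.244 m and horizontal distance between cast_blue and red_stop above 0.244 m)) and ((y of label_green in the frame of label_white above 0 m and horizontal distance between cast_green and red_stop below 0.088 m and horizontal distance between cast_white and red_stop above 0.088 m) or (y of label_green in the frame of label_white above 0 m and horizontal distance between cast_green and red_stop below 0.166 m and horizontal distance between cast_white and red_stop above 0.166 m) or (y of label_green in the frame of label_white above 0 m and horizontal distance between cast_green and red_stop below 0.244 m and horizontal distance between cast_white and red_stop above 0.244 m) or (y of label_green in the frame of label_white below 0 m and horizontal distance between cast_white and red_stop below 0.088 m and horizontal distance between cast_green and red_stop above 0.088 m) or (y of label_green in the frame of label_white below 0 m and horizontal distance between cast_white and red_stop below 0.166 m and horizontal distance between cast_green and red_stop above 0.166 m) or (y of label_green in the frame of label_white below 0 m and horizontal distance between cast_white and red_stop below 0.244 m and horizontal distance between cast_green and red_stop above 0.244 m))); the robot touches nothing.
It fails at once if a cast is tipped over (leans more than 0.6 rad) (angle between any of cast_yellow, cast_blue, cast_green, cast_white's own z axis and vertical above 0.6 rad).
It also fails if it takes over 106 s, if anything falls off the work surface, if the arm or the gripper's body presses on something with over 40 N, if the wrist force passes 120 N, or if a joint passes its speed limit or range.

## Robot

A 6-joint arm with a two-finger parallel gripper is mounted at the origin on the work surface. World frame = base frame: x ahead of the robot, y to its left, z up, the work surface at z = 0. Lengths are in mm, angles in degrees, forces in N, time in s.
With the tool pointing down it reaches from about 350 to 850 mm from the base axis. Payload 8.1 kg.
Tool frame: the origin (TCP) lies midway between the tips of the shut fingers; the grasp point (between the pads) lies 19 mm behind it (r.grasp_offset is the distance from the TCP to the grasp point, in mm); z points along the fingers, x is the direction in which the jaws open and shut, and the axes are right-handed (so a half turn about z gives the same grasp; the last joint's range is limited). The gripper opens to 85 mm and grips with 20 to 120 N. Pads are 22 mm wide; open, the fingers measure 114 mm over their backs; the gripper's body (76 mm by 85 mm) begins 54 mm behind the grasp point. The pads swing forward as they close: fully open they stand 13 mm farther back than shut.
Start: joints at [-76.341, 7.471, 85.268, -0, 87.261, -4.893], TCP at [190.923, -568.818, 231.292] pointing down, gripper open.
Joint ranges: [-169.43, 169.43], [-51.17, 129.36], [1.28, 143.12], [-76.62, 256.62], [0, 156.53], [-152.29, 152.29]. Speed limits (degrees/s): [136.94, 136.94, 159.86, 180, 180, 180].

## Interface

Orientations are given as [roll, pitch, yaw] about the fixed x, y, z axes, in that order (R = Rz(yaw) Ry(pitch) Rx(roll)).
In Python, from bench import r, optics, hand_in gives the robot as it stands.
- The arm moves only by the shell command python3 -m pendant 'ROWS' [FORCE]. ROWS is JSON, a list of rows, each a list of 5 numbers: the opening, from 0 (shut) to 1 (fully open), then the shift along the tool's x, y, z in mm, then the turn about the tool's z in degrees. A call has 1 to 10 rows; each row shifts and turns the commanded pose from where the row before left it, along the tool's axes as they then stand; what a row does not reach is not made up. A row lasts 1/10 s, in which the tool goes at most 50 mm and 8.59 degrees, less where a joint would pass 70% of its speed; a pose out of reach is approached as far as the arm can. A call with a gripper value outside its range is refused whole. The fingers move at their own pace and stop on an object; FORCE is the grip in N (left out, the last holds). Time passes only in rows, so rows that do not move let the fingers close. It gives the time, the measured TCP pose, the force and the opening at its end, in the units of the state.
- r.sense(): the state, without advancing time (a new reading comes with each control period).
- optics.snapshot(name): name is "side" or "top"; returns (picture, depth): 384x512x3 uint8, blue, green, red; 384x512 float32, mm along the optical axis (not along the pixel's ray), 0 where there is no reading.
- optics.camera_params(name): a dict with "camera_matrix" (3x3 intrinsics, pixels), "k1" (the pictures are not rectified: a ray, as slopes to the right and down, at radius r is drawn at 1 + k1 r^2 times it, then the intrinsics apply), "eye" and "orientation" of the camera in the world. Camera axes: x right, y down, z forward; pixel columns grow to the right and rows downward; lengths in mm; the calibration is good to about 2 mm. A picture is of the moment at which its call begins. camera_params takes no time and is no camera call.
- hand_in(): hands the job in, once; it reports no verdict.
Trained networks look in the newest picture that a camera, given by its name, has taken for a name from the list of things; names that differ only in an ending like _2 or _b are one class to them, and where a whole thing is asked for, a point or a joint stands for the part that bears it (a point fixed in the world has none). Each returns a list of dicts, best first, with "score" (0 to 1); they miss things now and then, are a little off and sometimes report something else, mostly with a low value. They report only what shows in the picture. A call takes as long as a camera call. They do not tell look-alikes from the thing itself.
- optics.search_frame(camera, query): "at" ([x, y, z] in mm, in world coordinates, good to about 4 mm: the middle of the surface that is visible of it).
The state is a dict: "time": time; "joint_pos": joint angles; "qd": joint speeds; "joint_efforts": joint torques, N m; "tool_pos": TCP position; "tcp_rot": TCP orientation; "ft_force": force on the tool from outside, world axes, zero at the start; "wrist_torque": the same for the moment, N m; "finger_gap": finger opening in mm.
Only numpy, scipy, OpenCV 4.12 (cv2) and the standard library are available. Lean on these libraries where they do the work, as an engineer would, in place of code of your own. Each camera call takes 0.05 s, during which the arm holds its last target. There are 200 camera calls.

## Working session

There is one attempt and no reset: what is moved stays moved. The work goes in short steps, Python scripts to look and compute and a shell command to move; the robot and the scene stay as the last step left them, time stands still between calls to the robot, and variables do not carry over. Pictures are saved under pics/ and viewed, about 12 in all and at most 16, crops included, and the job is handed in when it is done.

```bash
ls; mkdir -p pics
python3 - <<'E'
from bench import r, optics
import cv2
for n in ("top","side"):
    p,d=optics.snapshot(n); cv2.imwrite(f"pics/{n}0.png",p)
    c=optics.camera_params(n); print(n,c)
    for q in ["cast_yellow","cast_blue","cast_green","cast_white","label_yellow","label_blue","label_green","label_white","scan_rack","red_stop"]:
        print(q,[(round(x["score"],2),[round(v) for v in x["at"]]) for x in optics.search_frame(n,q)[:3]])
print(r.sense())
E
```

```text
pics
top {'camera_matrix': array([[387.455906  ,   0.        , 262.74038359],
       [  0.        , 387.455906  , 191.98212222],
       [  0.        ,   0.        ,   1.        ]]), 'k1': -0.11262608966865854, 'eye': array([ 310.67543321,  -16.43254862, 1007.59291638]), 'orientation': array([-171.8614031 ,   -1.87351431,  -88.83248135])}
cast_yellow [(0.75, [475, -247, 42])]
cast_blue [(0.84, [464, -171, 39])]
cast_green [(0.78, [455, -99, 45])]
cast_white [(0.56, [483, -322, 44])]
label_yellow [(0.54, [423, -254, 6])]
label_blue [(0.44, [417, -179, 10])]
label_green [(0.46, [411, -103, 9])]
label_white [(0.65, [324, -360, 4]), (0.57, [435, -334, 9]), (0.47, [418, -445, 6])]
scan_rack [(0.87, [500, 210, 7])]
red_stop [(0.67, [499, 372, 24]), (0.26, [498, 210, 6])]
side {'camera_matrix': array([[461.84152416,   0.        , 256.76691154],
       [  0.        , 461.84152416, 182.22731678],
       [  0.        ,   0.        ,   1.        ]]), 'k1': 0.049946445929301524, 'eye': array([287.0516507 , 661.06453241, 935.80785925]), 'orientation': array([-1.41021161e+02, -9.78948722e-02, -1.66
[... 376 characters left out ...]
op [(0.6, [495, 375, 28])]
{'time': 1.1, 'joint_pos': array([-7.63407682e+01,  7.47319013e+00,  8.52662712e+01,  8.19809159e-04,
        8.72626859e+01, -4.89286261e+00]), 'qd': array([-0.05328644, -0.00857704,  0.17903077, -0.0688461 , -0.06463504,
        0.02927576]), 'joint_efforts': array([-3.60453978e-04, -5.69328654e+01, -5.00866020e+01, -1.96077435e-04,
        1.34185822e-03,  1.71298905e-05]), 'tool_pos': array([ 190.92926619, -568.8160112 ,  231.28577485]), 'tcp_rot': array([-1.79999001e+02,  2.06952514e-03, -7.14479448e+01]), 'ft_force': array([-0.01649107, -0.11635342, -0.43135343]), 'wrist_torque': array([ 0.03451305, -0.01356915, -0.01665563]), 'finger_gap': 85.45195424156026}
```

View pics/top0.png

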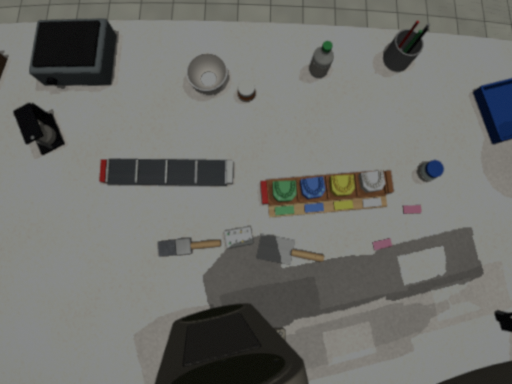

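View pics/side0.png

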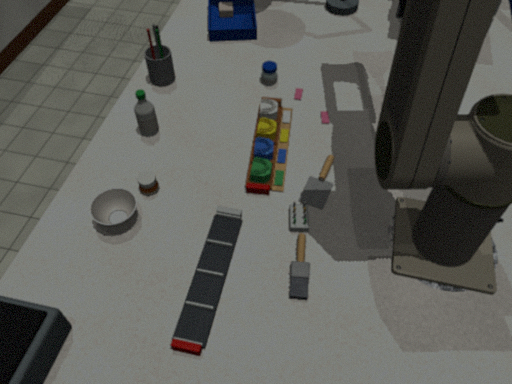

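Top picture: scanner rack at px (103–233, 172) with its red block at the left end (103,170). The drying rack's red block is at (265,190), followed by green (284,189), blue (313,187), yellow (343,184), white (373,181). The white label candidates are the tile on the ledge (373,203), which is the right one, and two loose pink tiles (412,209) and (382,243). Next I measure exactly and confirm in one crop.

```bash
cat > h.py <<'E'
from bench import r, optics
import cv2, numpy as np
from scipy.spatial.transform import Rotation as Ro
def cloud(n):
    p,d=optics.snapshot(n); c=optics.camera_params(n)
    h,w=d.shape; u,v=np.meshgrid(np.arange(w),np.arange(h))
    s=cv2.undistortPoints(np.stack([u,v],-1).reshape(-1,1,2).astype(float),c["camera_matrix"],np.array([c["k1"],0,0,0])).reshape(h,w,2)
    P=np.dstack([s,np.ones((h,w))])*d[...,None]
    W=P@Ro.from_euler("xyz",c["orientation"],degrees=True).as_matrix().T+c["eye"]
    W[d==0]=np.nan
    return p,W
def rect(Q):
    (a,b),(l,m),t=cv2.minAreaRect(Q[:,:2].astype(np.float32))
    t=(t+45)%90-45
    return np.round([a,b,l,m,t,np.median(Q[:,2])],1)
CAST={"green":(455,-95),"blue":(465,-170),"yellow":(473,-243),"white":(484,-319)}
E
python3 - <<'E'
from h import *
for n in ("top","side"):
    p,W=cloud(n); hsv=cv2.cvtColor(p,cv2.COLOR_BGR2HSV)
    x,y,z=np.moveaxis(W,-1,0)
    print(n,"table z",np.nanmedian(z[(abs(x-550)<40)&(abs(y-0)<40)]))
    for k,(a,b) in CAST.items():
        m=(abs(x-a)<42)&(abs(y-b)<37)&(z>33)&(z<60); print(k,m.sum(),rect(W[m]))
    m=(abs(x-500)<60)&(abs(y-210)<185)&(z>4)&(z<40)
    red=(hsv[...,1]>120)&((hsv[...,0]<10)|(hsv[...,0]>170))
    print("rack all",rect(W[m]), "red",rect(W[m&red]),"deck",rect(W[m&(hsv[...,2]<75)&~red]))
    R=(abs(x-450)<60)&(abs(y+40)<50)&red&(z>10); print("dry red",W[R].mean(0))
    if n=="top":
        cv2.imwrite("pics/crop.png",cv2.resize(p[150:260,90:430],None,fx=2.3,fy=2.3,interpolation=cv2.INTER_CUBIC))
E
```

```text
top table z 0.5441970331997936
green 430 [456.7 -99.2  50.6  56.8   1.7  41.9]
blue 409 [ 466.9 -172.6   49.8   58.4   10.5   42.1]
yellow 409 [ 474.3 -249.8   47.7   59.4    4.9   42. ]
white 405 [ 486.5 -328.8   50.7   59.2    7.8   41.9]
rack all [ 4.996e+02  2.090e+02  3.673e+02  1.160e+02 -2.000e-01  1.060e+01] red [498.2 371.8  56.9  12.6   1.9  25.9] deck [501.1 206.9  69.7 313.2   0.6  10.3]
dry red [451.37573087 -49.76734133  25.53687157]
side table z -1.1952153438885489
green 352 [453.9 -95.5  50.1  61.7   2.3  40.5]
blue 307 [ 464.8 -170.6   48.1   65.6   11.9   40.6]
yellow 281 [ 472.6 -247.    50.4   65.3    4.7   40.2]
white 248 [ 484.8 -324.7   49.6   58.     9.7   40.1]
rack all [ 4.974e+02  2.111e+02  3.504e+02  1.127e+02 -4.000e-01  9.700e+00] red [4.964e+02 3.759e+02 5.890e+01 1.590e+01 4.000e-01 2.450e+01] deck [499.2 211.   70.  345.3   0.8   9.3]
dry red [449.89347613 -43.42580511  21.49068745]
```

View pics/crop.png

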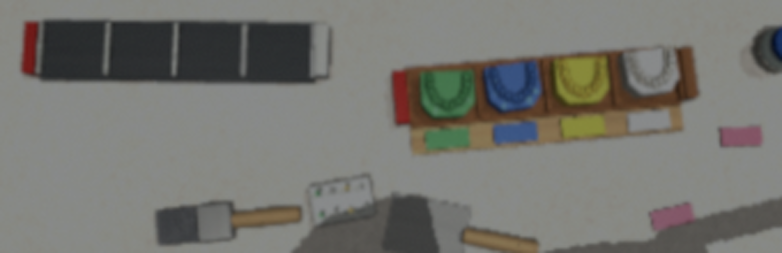

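The crop confirms the order from the red block: green, blue, yellow, white, with the ledge tiles matching; the pink tiles (740,136) and (672,216) are loose and not part of the job. In the scanner rack the red block is at the +y end.

Targets (mean of both cameras): green (455.3,-97.4) yaw 2, blue (465.9,-171.6) yaw 11, yellow (473.5,-248.4) yaw 5, white (485.7,-326.8) yaw 8.5. Rack centre is about (500,209), yaw 0.6.

```bash
cat > to.py <<'E'
import sys
from h import *
# usage: to.py x y z yaw -> remaining shift in tool axes (if turn done first / as is)
t=np.array([float(v) for v in sys.argv[1:5]]); s=r.sense()
R=Ro.from_euler("xyz",s["tcp_rot"],degrees=True).as_matrix(); D=t[:3]-s["tool_pos"]
yaw=s["tcp_rot"][2]; R2=Ro.from_euler("xyz",[180,0,t[3]],degrees=True).as_matrix()
print("t",s["time"],"tcp",s["tool_pos"].round(1),s["tcp_rot"].round(1),"gap",round(s["finger_gap"],1),"F",s["ft_force"].round(1))
print("shift as is",(R.T@D).round(1),"shift after turn",(R2.T@D).round(1),"turn",round(-((t[3]-yaw+180)%360-180),2))
E
python3 -m pendant '[[1,0,0,0,-8.2],[1,0,0,0,-8.2],[1,0,0,0,-8.2],[1,0,0,0,-8.2],[1,0,0,0,-8.2],[1,0,0,0,-8.2],[1,0,0,0,-8.2],[1,0,0,0,-8.2],[1,0,0,0,-7.8]]' 40; python3 to.py 455.3 -97.4 90 2
```

```text
time: 2.1
tool_pos: [191.0, -568.8, 231.3]
tcp_rot: [180.0, -0.0, 2.3]
ft_force: [0.0, 0.5, -0.4]
finger_gap: 85.4
t 2.1 tcp [ 191.  -568.8  231.3] [180.   -0.    2.3] gap 85.4 F [ 0.   0.5 -0.4]
shift as is [ 283.  -460.5  141.3] shift after turn [ 280.6 -461.9  141.3] turn 0.29
```

```bash
python3 -m pendant '[[1,22,-40,0,0],[1,25,-42,5,0],[1,25,-42,5,0],[1,25,-42,5,0],[1,25,-42,5,0],[1,25,-42,10,0],[1,25,-42,10,0],[1,25,-42,10,0],[1,25,-42,10,0],[1,25,-40,10,0]]'; python3 to.py 455.3 -97.4 90 2
```

```text
time: 3.1
tool_pos: [424.4, -142.8, 161.4]
tcp_rot: [180.0, -0.1, 2.0]
ft_force: [0.7, -0.1, 0.2]
finger_gap: 85.5
t 3.1 tcp [ 424.4 -142.8  161.4] [ 1.8e+02 -1.0e-01  2.0e+00] gap 85.5 F [ 0.7 -0.1  0.2]
shift as is [ 32.4 -44.3  71.4] shift after turn [ 32.5 -44.2  71.4] turn -0.05
```

```bash
python3 -m pendant '[[1,16,-22,30,0],[1,16,-22,30,0],[1,0,0,11,0],[1,0,0,0,0]]'; python3 to.py 455.3 -97.4 11 2
```

```text
time: 3.5
tool_pos: [452.5, -98.7, 88.2]
tcp_rot: [-179.9, 0.2, 2.1]
ft_force: [-1.2, 0.0, 0.0]
finger_gap: 85.3
t 3.5 tcp [452.5 -98.7  88.2] [-179.9    0.2    2.1] gap 85.3 F [-1.2  0.   0. ]
shift as is [ 3.2 -1.1 77.2] shift after turn [ 2.8 -1.2 77.2] turn 0.05
```

```bash
python3 -m pendant '[[1,2,-1,25,0],[1,0,0,25,0],[1,0,0,20,0],[1,0,0,6,0],[1,0,0,0,0],[1,0,0,0,0]]'; python3 to.py 455.3 -97.4 11 2
```

```text
time: 4.1
tool_pos: [457.1, -99.4, 15.9]
tcp_rot: [180.0, -0.1, 1.9]
ft_force: [0.3, -0.5, 0.3]
finger_gap: 85.5
t 4.1 tcp [457.1 -99.4  15.9] [ 1.8e+02 -1.0e-01  1.9e+00] gap 85.5 F [ 0.3 -0.5  0.3]
shift as is [-1.8 -2.1  4.9] shift after turn [-1.7 -2.1  4.9] turn -0.09
```

```bash
python3 -m pendant '[[1,0,-1,4,0],[0.7,-1,0,0,0],[0.5,0,0,0,0],[0.4,0,0,0,0],[0.3,0,0,0,0],[0.3,0,0,0,0],[0.3,0,0,0,0],[0.3,0,0,0,0],[0.3,0,0,0,0]]' 50; python3 to.py 499 326 110 0.6
```

```text
time: 5.0
tool_pos: [455.4, -97.6, 10.8]
tcp_rot: [180.0, -0.0, 2.0]
ft_force: [-0.4, 0.6, 6.4]
finger_gap: 49.3
t 5.0 tcp [455.4 -97.6  10.8] [180.  -0.   2.] gap 49.3 F [-0.4  0.6  6.4]
shift as is [  58.1 -421.9  -99.3] shift after turn [  48.  -423.2  -99.2] turn 1.36
```

```bash
python3 -m pendant '[[0.3,0,0,-10,0],[0.3,0,0,-25,0],[0.3,0,0,-30,0],[0.3,4,-25,-25,0],[0.3,6,-40,-9,0],[0.3,6,-45,0,0],[0.3,6,-45,0,0],[0.3,6,-45,0,0.7],[0.3,6,-45,0,0.7],[0.3,6,-45,0,0]]'; python3 to.py 499 326 100 0.6
```

```text
time: 6.0
tool_pos: [486.3, 195.3, 109.5]
tcp_rot: [180.0, 0.0, 0.5]
ft_force: [1.0, -0.9, -1.5]
finger_gap: 48.8
t 6.0 tcp [486.3 195.3 109.5] [180.    0.    0.5] gap 48.8 F [ 1.  -0.9 -1.5]
shift as is [  14.  -130.6    9.5] shift after turn [  14.1 -130.5    9.5] turn -0.07
```

```bash
python3 -m pendant '[[0.3,6,-45,0,0],[0.3,4,-40,0,0],[0.3,0,-25,0,0],[0.3,0,-14,0,0],[0.3,0,0,0,0],[0.3,0,0,0,0]]'; python3 to.py 499 326 13 0.6
```

```text
time: 6.6
tool_pos: [495.3, 316.7, 109.0]
tcp_rot: [179.9, 0.0, 0.6]
ft_force: [-0.2, -0.4, -2.7]
finger_gap: 49.0
t 6.6 tcp [495.3 316.7 109. ] [179.9   0.    0.6] gap 49.0 F [-0.2 -0.4 -2.7]
shift as is [ 3.8 -9.4 96. ] shift after turn [ 3.8 -9.3 96. ] turn -0.04
```

```bash
python3 -m pendant '[[0.3,3.5,-9,20,0],[0.3,0,0,25,0],[0.3,0,0,20,0],[0.3,0,0,6,0],[0.3,0,0,0,0],[0.3,0,0,0,0]]'; python3 to.py 499 326 12 0.6
python3 - <<'E'
from h import *
p,W=cloud("side"); x,y,z=np.moveaxis(W,-1,0); hsv=cv2.cvtColor(p,cv2.COLOR_BGR2HSV)
m=(abs(x-499)<60)&(abs(y-326)<60)&(z>33)&(z<75)&(abs(hsv[...,0].astype(int)-65)<20)&(hsv[...,1]>90)
print(m.sum(),rect(W[m]))
cv2.imwrite("pics/s1.png",cv2.resize(p[150:370,130:330],None,fx=2.5,fy=2.5))
E
```

```text
time: 7.2
tool_pos: [499.9, 326.2, 39.5]
tcp_rot: [-180.0, -0.1, 0.5]
ft_force: [0.2, 0.2, -1.6]
finger_gap: 49.2
t 7.2 tcp [499.9 326.2  39.5] [-1.8e+02 -1.0e-01  5.0e-01] gap 49.2 F [ 0.2  0.2 -1.6]
shift as is [-0.9  0.2 27.5] shift after turn [-0.9  0.2 27.5] turn -0.1
458 [4.923e+02 3.375e+02 6.370e+01 3.720e+01 3.000e-01 6.760e+01]
```

View pics/s1.png

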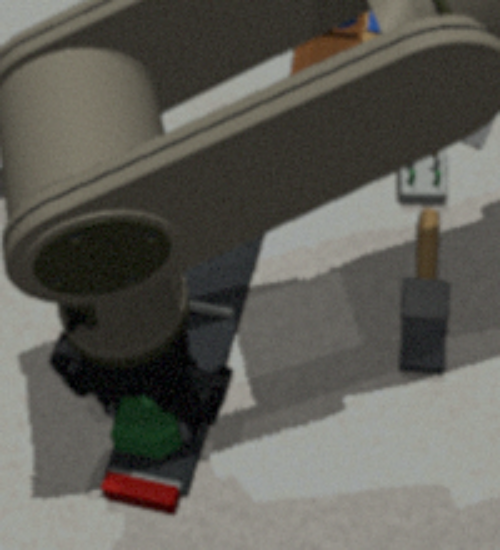

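The green cast is held level over the end bay beside the red block (crop px 145,425). Lowering it now.

```bash
python3 -m pendant '[[0.3,-0.5,0,12,0],[0.3,0,0,9,0],[0.3,0,0,4,0],[0.3,0,0,2,0],[0.3,0,0,0,0],[0.3,0,0,0,0]]'; python3 to.py 499 326 10.8 0.6
```

```text
time: 7.85
tool_pos: [498.5, 326.6, 11.1]
tcp_rot: [180.0, 0.0, 0.6]
ft_force: [1.2, -1.1, -1.5]
finger_gap: 49.4
t 7.85 tcp [498.5 326.6  11.1] [180.    0.    0.6] gap 49.4 F [ 1.2 -1.1 -1.5]
shift as is [0.5 0.6 0.3] shift after turn [0.5 0.6 0.3] turn -0.04
```

Still fully supported by the gripper; down another millimetre, release, and rise.

```bash
python3 -m pendant '[[0.3,0,0,1,0],[0.3,0,0,0,0],[0.65,0,0,0,0],[0.8,0,0,0,0],[1,0,0,0,0],[1,0,0,0,0],[1,0,0,0,0],[1,0,0,0,0]]'; python3 to.py 465.9 -171.6 90 11
python3 -m pendant '[[1,0,0,-20,0],[1,0,0,-30,0],[1,0,0,-30,0],[1,0,25,-10,0],[1,0,45,0,-2],[1,0,45,0,-2],[1,0,45,0,-2],[1,0,45,0,-2],[1,0,45,0,-2],[1,0,45,0,0]]'; python3 to.py 465.9 -171.6 85 11
```

```text
time: 8.65
tool_pos: [498.5, 326.6, 10.3]
tcp_rot: [-180.0, 0.0, 0.6]
ft_force: [-0.8, 0.1, -0.3]
finger_gap: 85.8
t 8.65 tcp [498.5 326.6  10.3] [-180.     0.     0.6] gap 85.8 F [-0.8  0.1 -0.3]
shift as is [-37.4 497.9 -79.7] shift after turn [-127.   482.8  -79.7] turn -10.45
time: 9.65
tool_pos: [524.7, 31.6, 100.6]
tcp_rot: [180.0, -0.0, 10.6]
ft_force: [1.0, 0.1, 0.6]
finger_gap: 85.5
t 9.65 tcp [524.7  31.6 100.6] [180.   -0.   10.6] gap 85.5 F [1.  0.1 0.6]
shift as is [-95.3 188.8  15.5] shift after turn [-96.5 188.2  15.6] turn -0.37
```

Check the placed cast and refine relative offsets before picking the next.

```bash
cat > chk.py <<'E'
from h import *
W2={}
for n in ("top","side"):
    p,W=cloud(n); x,y,z=np.moveaxis(W,-1,0); hsv=cv2.cvtColor(p,cv2.COLOR_BGR2HSV).astype(int)
    for i,b in enumerate((326,248,170,92)):
        m=(abs(x-500)<42)&(abs(y-b)<38)&(z>33)&(z<58)
        if m.sum()>200:
            q=rect(W[m]); print(n,"bay",i+1,"N",m.sum(),q,"hsv",np.median(hsv[m],0))
    red=(hsv[...,1]>120)&((hsv[...,0]<10)|(hsv[...,0]>170))&(abs(x-498)<60)&(abs(y-374)<30)&(z>20)
    print(n,"red",rect(W[red]))
    cv2.imwrite(f"pics/{n}_{int(r.sense()['time']*100)}.png",p)
E
python3 chk.py
```

```text
top bay 1 N 432 [498.9 324.   50.6  59.2   1.3  41.6] hsv [ 65. 113.  97.]
top red [497.6 372.2  56.9  13.4   0.5  26.2]
side bay 1 N 705 [497.4 326.2  50.3  60.6   1.5  40.7] hsv [ 66. 130.  92.]
side red [ 4.963e+02  3.759e+02  1.520e+01  5.960e+01 -1.000e-01  2.520e+01]
```

Green sits 48–50 mm from the red block (ideal 49), flat and square. Next is blue.

```bash
python3 -m pendant '[[1,-20,40,0,-0.4],[1,-22,42,0,0],[1,-22,42,0,0],[1,-20,38,5,0],[1,-9,20,10,0],[1,-2,6,0,0],[1,0,0,0,0],[1,0,0,0,0]]'; python3 to.py 465.9 -171.6 11 11
```

```text
time: 10.55
tool_pos: [467.5, -168.2, 85.7]
tcp_rot: [-180.0, -0.0, 11.0]
ft_force: [-0.3, -0.0, -0.2]
finger_gap: 85.4
t 10.55 tcp [ 467.5 -168.2   85.7] [-180.   -0.   11.] gap 85.4 F [-0.3 -0.  -0.2]
shift as is [-2.3  3.1 74.7] shift after turn [-2.3  3.  74.7] turn -0.02
```

```bash
python3 -m pendant '[[1,-2,2.5,30,0],[1,0,0,27,0],[1,0,0,14,0],[1,0,0,3,0],[1,0,0,0,0],[0.6,0,0,0,0],[0.3,0,0,0,0],[0.3,0,0,0,0],[0.3,0,0,0,0],[0.3,0,0,0,0]]' 50;python3 -m pendant '[[0.3,0,0,0,0],[0.3,0,0,0,0]]'; python3 to.py 499.6 248 105 0.6
```

```text
time: 11.55
tool_pos: [466.6, -172.6, 12.7]
tcp_rot: [179.9, -0.1, 10.9]
ft_force: [-0.0, 0.6, 5.6]
finger_gap: 49.5
time: 11.75
tool_pos: [466.5, -172.6, 12.7]
tcp_rot: [179.9, -0.1, 10.9]
ft_force: [0.4, 0.4, 6.3]
finger_gap: 49.3
t 11.75 tcp [ 466.5 -172.6   12.7] [ 1.799e+02 -1.000e-01  1.090e+01] gap 49.3 F [0.4 0.4 6.3]
shift as is [ 112.5 -406.5  -92.6] shift after turn [  37.5 -420.2  -92.3] turn 10.34
```

```bash
python3 -m pendant '[[0.3,0,0,-12,0],[0.3,0,0,-27,0],[0.3,0,0,-30,3],[0.3,0,0,-20,4],[0.3,3,-30,-4,3.3],[0.3,4,-45,0,0],[0.3,4,-48,0,0],[0.3,4,-48,0,0],[0.3,4,-48,0,0],[0.3,4,-48,0,0]]';python3 to.py 499.6 248 105 0.6
```

```text
time: 12.75
tool_pos: [483.5, 97.1, 105.2]
tcp_rot: [-180.0, -0.0, 0.6]
ft_force: [0.7, -1.2, -1.6]
finger_gap: 49.2
t 12.75 tcp [483.5  97.1 105.2] [-180.    -0.     0.6] gap 49.2 F [ 0.7 -1.2 -1.6]
shift as is [  17.8 -150.7    0.2] shift after turn [  17.7 -150.7    0.2] turn 0.03
```

```bash
python3 -m pendant '[[0.3,5,-45,0,0],[0.3,5,-43,0,0],[0.3,4,-35,0,0],[0.3,3,-18,10,0],[0.3,0,-5,25,0],[0.3,0,0,25,0],[0.3,0,0,10,0],[0.3,0,0,0,0],[0.3,0,0,0,0]]';python3 to.py 499.6 247.5 12.2 0.6
```

```text
time: 13.65
tool_pos: [499.5, 241.4, 35.3]
tcp_rot: [-180.0, -0.0, 0.6]
ft_force: [-0.3, 0.2, -1.6]
finger_gap: 49.4
t 13.65 tcp [499.5 241.4  35.3] [-180.    -0.     0.6] gap 49.4 F [-0.3  0.2 -1.6]
shift as is [ 0.1 -6.1 23.1] shift after turn [ 0.1 -6.1 23.1] turn 0.03
```

```bash
python3 -m pendant '[[0.3,0,-6,0,0],[0.3,0,0,10,0],[0.3,0,0,8,0],[0.3,0,0,4,0],[0.3,0,0,1.5,0],[0.3,0,0,0,0],[0.3,0,0,0,0]]';python3 to.py 499.6 247.5 12.2 0.6
```

```text
time: 14.35
tool_pos: [498.6, 247.4, 12.6]
tcp_rot: [180.0, 0.1, 0.7]
ft_force: [-12.3, -5.8, 22.4]
finger_gap: 49.0
t 14.35 tcp [498.6 247.4  12.6] [1.8e+02 1.0e-01 7.0e-01] gap 49.0 F [-12.3  -5.8  22.4]
shift as is [ 1.  -0.1  0.4] shift after turn [ 1.  -0.1  0.4] turn 0.06
```

It's down on the deck (same height as at the pick). Release and go for yellow.

```bash
python3 -m pendant '[[0.65,0,0,0,0],[0.8,0,0,0,0],[1,0,0,0,0],[1,0,0,0,0],[1,0,0,0,0],[1,0,0,0,0],[1,0,0,-20,0],[1,0,0,-30,0],[1,0,0,-25,0],[1,0,0,0,0]]'; python3 to.py 473.5 -248.4 90 5
python3 -m pendant '[[1,0,25,0,-2],[1,-2,45,0,-2.4],[1,-6,47,0,0],[1,-6,47,0,0],[1,-6,47,0,0],[1,-6,47,0,0],[1,-6,47,0,0],[1,-6,47,0,0],[1,-6,47,0,0],[1,-6,45,0,0]]'; python3 chk.py;python3 to.py 473.5 -248.4 90 5
```

```text
time: 15.35
tool_pos: [501.9, 248.6, 90.4]
tcp_rot: [-179.9, -0.4, 0.6]
ft_force: [1.4, 0.5, 0.3]
finger_gap: 85.3
t 15.35 tcp [501.9 248.6  90.4] [-179.9   -0.4    0.6] gap 85.3 F [1.4 0.5 0.3]
shift as is [-34.  496.7  -1.2] shift after turn [-7.160e+01  4.927e+02  4.000e-01] turn -4.35
time: 16.35
tool_pos: [483.7, -201.3, 85.2]
tcp_rot: [-180.0, 0.0, 5.0]
ft_force: [0.7, 0.3, -0.3]
finger_gap: 85.2
top bay 1 N 430 [498.7 324.6  50.9  59.3   1.4  41.4] hsv [ 65. 113. 101.]
top bay 2 N 424 [498.9 247.6  60.4  51.2  -1.6  41.6] hsv [109. 151. 114.]
top red [497.9 372.   56.1  12.4   1.8  26.4]
side bay 1 N 713 [497.6 326.2  50.8  60.6   1.   40.8] hsv [ 66. 132.  86.]
side bay 2 N 599 [497.6 249.3  60.2  50.4  -0.9  40.5] hsv [109. 170.  98.]
side red [ 4.958e+02  3.758e+02  1.560e+01  5.850e+01 -2.000e-01  2.500e+01]
t 16.45 tcp [ 483.7 -204.5   85.6] [179.9  -0.    4.8] gap 85.6 F [0.3 1.3 0.3]
shift as is [-13.8  42.9  -4.3] shift after turn [-14.   42.8  -4.4] turn -0.23
```

Blue is good (126–127 mm from red, ideal 127). Now yellow.

```bash
python3 -m pendant '[[1,-7,22,0,0],[1,-6,18,0,0],[1,0,3,0,0],[1,0,0,0,0],[1,0,0,10,0]]'; python3 to.py 473.5 -248.4 11.5 5
```

```text
time: 16.95
tool_pos: [476.5, -242.9, 76.6]
tcp_rot: [179.9, -0.1, 5.1]
ft_force: [0.7, 0.1, 0.3]
finger_gap: 85.7
t 16.95 tcp [ 476.5 -242.9   76.6] [ 1.799e+02 -1.000e-01  5.100e+00] gap 85.7 F [0.7 0.1 0.3]
shift as is [-3.6  5.1 65.1] shift after turn [-3.4  5.2 65.1] turn 0.08
```

```bash
python3 -m pendant '[[1,-3.5,4.5,25,0],[1,0,0,25,0],[1,0,0,12,0],[1,0,0,2,0],[1,0,0,0,0],[0.6,0,0,0,0],[0.3,0,0,0,0],[0.3,0,0,0,0],[0.3,0,0,0,0],[0.3,0,0,0,0]]' 50;python3 -m pendant '[[0.3,0,0,0,0],[0.3,0,0,0,0]]'; python3 to.py 500.4 170 105 0.6
```

```text
time: 17.95
tool_pos: [473.2, -248.7, 13.2]
tcp_rot: [179.9, -0.1, 5.0]
ft_force: [-0.6, 0.3, 6.1]
finger_gap: 48.9
time: 18.15
tool_pos: [473.2, -248.7, 13.2]
tcp_rot: [179.9, -0.1, 5.0]
ft_force: [-0.5, 0.4, 5.0]
finger_gap: 49.0
t 18.15 tcp [ 473.2 -248.7   13.2] [ 1.799e+02 -1.000e-01  5.000e+00] gap 49.0 F [-0.5  0.4  5. ]
shift as is [  64.1 -414.5  -92.3] shift after turn [  31.6 -418.4  -91.8] turn 4.45
```

```bash
python3 -m pendant '[[0.3,0,0,-12,0],[0.3,0,0,-27,0],[0.3,0,0,-30,2],[0.3,0,0,-20,2.4],[0.3,3,-30,-4,0],[0.3,4,-45,0,0],[0.3,4,-48,0,0],[0.3,4,-48,0,0],[0.3,4,-48,0,0],[0.3,4,-48,0,0]]';python3 to.py 500.4 170 105 0.6
```

```text
time: 19.15
tool_pos: [491.9, 20.9, 105.7]
tcp_rot: [180.0, -0.0, 0.6]
ft_force: [1.0, -0.1, -2.1]
finger_gap: 48.8
t 19.15 tcp [491.9  20.9 105.7] [180.   -0.    0.6] gap 48.8 F [ 1.  -0.1 -2.1]
shift as is [  10.1 -149.     0.7] shift after turn [  10.  -149.     0.7] turn 0.03
```

```bash
python3 -m pendant '[[0.3,3,-45,0,0],[0.3,3,-43,0,0],[0.3,2,-37,0,0],[0.3,2,-20,10,0],[0.3,0,-5,25,0],[0.3,0,0,25,0],[0.3,0,0,10,0],[0.3,0,0,0,0],[0.3,0,0,0,0]]';python3 to.py 500.4 170 12.8 0.6
```

```text
time: 20.05
tool_pos: [501.0, 169.1, 35.8]
tcp_rot: [-180.0, -0.0, 0.6]
ft_force: [-0.2, -0.1, -2.8]
finger_gap: 49.3
t 20.05 tcp [501.  169.1  35.8] [-180.    -0.     0.6] gap 49.3 F [-0.2 -0.1 -2.8]
shift as is [-0.6 -0.9 23. ] shift after turn [-0.6 -0.9 23. ] turn 0.03
```

```bash
python3 -m pendant '[[0.3,-0.5,-0.5,10,0],[0.3,0,0,8,0],[0.3,0,0,4,0],[0.3,0,0,0.5,0],[0.3,0,0,0,0],[0.3,0,0,0,0]]';python3 to.py 500.4 170 12.8 0.6
```

```text
time: 20.65
tool_pos: [500.1, 169.7, 13.2]
tcp_rot: [180.0, 0.0, 0.6]
ft_force: [-5.9, -1.6, 10.8]
finger_gap: 49.6
t 20.65 tcp [500.1 169.7  13.2] [180.    0.    0.6] gap 49.6 F [-5.9 -1.6 10.8]
shift as is [ 0.3 -0.3  0.4] shift after turn [ 0.3 -0.3  0.4] turn 0.05
```

Touching down at the pick height. Release, then on to white (485.7,-326.8, yaw 8.5).

```bash
python3 -m pendant '[[0.65,0,0,0,0],[0.8,0,0,0,0],[1,0,0,0,0],[1,0,0,0,0],[1,0,0,0,0],[1,0,0,0,0],[1,0,0,-20,0],[1,0,0,-30,0],[1,0,0,-25,0],[1,0,0,0,0]]'
python3 -m pendant '[[1,0,25,0,-4],[1,-3,45,0,-4],[1,-8,47,0,0],[1,-8,47,0,0],[1,-8,47,0,0],[1,-8,47,0,0],[1,-8,47,0,0],[1,-8,47,0,0],[1,-8,47,0,0],[1,-8,45,0,0]]'; python3 chk.py;python3 to.py 485.7 -326.8 90 8.5
```

```text
time: 21.65
tool_pos: [503.0, 170.5, 91.7]
tcp_rot: [-179.9, -0.4, 0.7]
ft_force: [0.6, 0.2, 1.5]
finger_gap: 85.5
time: 22.65
tool_pos: [493.1, -281.6, 86.5]
tcp_rot: [-180.0, 0.0, 8.6]
ft_force: [0.7, 1.0, 0.2]
finger_gap: 85.5
top bay 1 N 429 [498.6 324.4  50.2  59.6   1.5  41.3] hsv [ 65. 112. 104.]
top bay 2 N 424 [ 4.991e+02  2.471e+02  5.830e+01  5.110e+01 -2.000e-01  4.120e+01] hsv [109. 151. 116.]
top bay 3 N 444 [499.6 167.8  50.2  59.4   1.1  41.3] hsv [ 29. 149. 135.]
top red [498.  372.2  56.   13.3   0.5  25.9]
side bay 1 N 710 [497.3 326.2  50.7  60.6   1.8  40.7] hsv [ 66.  131.   87.5]
side bay 2 N 593 [498.  248.9  50.9  59.4   1.   40.5] hsv [109. 169. 101.]
side bay 3 N 517 [499.3 171.3  50.9  60.    2.4  40.1] hsv [ 29. 197. 113.]
side red [4.965e+02 3.762e+02 5.920e+01 1.710e+01 3.000e-01 2.470e+01]
t 22.75 tcp [ 493.  -285.1   86.9] [179.9   0.    8.4] gap 85.5 F [-0.6 -0.2  0. ]
shift as is [-13.3  40.2  -3. ] shift after turn [-13.4  40.1  -3.1] turn -0.12
```

```bash
python3 -m pendant '[[1,-7,22,0,0],[1,-6,17,0,0],[1,0,1,0,0],[1,0,0,0,0],[1,0,0,10,0],[1,0,0,0,0]]'; python3 to.py 485.7 -326.8 12 8.5
```

```text
time: 23.35
tool_pos: [486.3, -319.6, 75.3]
tcp_rot: [-179.9, 0.1, 8.7]
ft_force: [-0.4, 0.2, -0.4]
finger_gap: 85.3
t 23.35 tcp [ 486.3 -319.6   75.3] [-1.799e+02  1.000e-01  8.700e+00] gap 85.3 F [-0.4  0.2 -0.4]
shift as is [-1.6  7.2 63.3] shift after turn [-1.7  7.  63.3] turn 0.21
```

```bash
python3 -m pendant '[[1,-1.5,6.5,25,0],[1,0,0,25,0],[1,0,0,11,0],[1,0,0,2,0],[1,0,0,0,0],[0.6,0,0,0,0],[0.3,0,0,0,0],[0.3,0,0,0,0],[0.3,0,0,0,0],[0.3,0,0,0,0]]' 50;python3 -m pendant '[[0.3,0,0,0,0],[0.3,0,0,0,0]]'; python3 to.py 501 92 105 0.6
```

```text
time: 24.35
tool_pos: [487.4, -328.6, 15.8]
tcp_rot: [179.9, -0.1, 8.7]
ft_force: [0.3, 1.2, 6.4]
finger_gap: 49.0
time: 24.55
tool_pos: [487.4, -328.5, 15.7]
tcp_rot: [179.9, -0.1, 8.7]
ft_force: [-1.5, 0.2, 6.7]
finger_gap: 49.5
t 24.55 tcp [ 487.4 -328.5   15.7] [ 1.799e+02 -1.000e-01  8.700e+00] gap 49.5 F [-1.5  0.2  6.7]
shift as is [  76.8 -413.6  -89.8] shift after turn [  18.  -420.4  -89.3] turn 8.05
```

```bash
python3 -m pendant '[[0.3,0,0,-12,0],[0.3,0,0,-27,0],[0.3,0,0,-30,4],[0.3,0,0,-20,4],[0.3,2,-30,-3,0],[0.3,2,-45,0,0],[0.3,2,-48,0,0],[0.3,2,-48,0,0],[0.3,2,-48,0,0],[0.3,2,-48,0,0]]';python3 to.py 501 91 105 0.6
```

```text
time: 25.55
tool_pos: [495.0, -59.0, 106.9]
tcp_rot: [180.0, -0.0, 0.6]
ft_force: [1.1, -0.5, -2.6]
finger_gap: 49.1
t 25.55 tcp [495.  -59.  106.9] [180.   -0.    0.6] gap 49.1 F [ 1.1 -0.5 -2.6]
shift as is [   7.6 -149.9    1.9] shift after turn [   7.5 -149.9    1.9] turn 0.03
```

```bash
python3 -m pendant '[[0.3,3,-45,0,0],[0.3,2,-43,0,0],[0.3,2,-37,0,0],[0.3,0,-20,10,0],[0.3,0,-5,25,0],[0.3,0,0,25,0],[0.3,0,0,8,0],[0.3,0,0,0,0],[0.3,0,0,0,0]]';python3 to.py 501 91 15.4 0.6
```

```text
time: 26.45
tool_pos: [501.4, 89.1, 39.4]
tcp_rot: [-180.0, -0.1, 0.6]
ft_force: [-0.5, 0.8, -1.0]
finger_gap: 48.8
t 26.45 tcp [501.4  89.1  39.4] [-1.8e+02 -1.0e-01  6.0e-01] gap 48.8 F [-0.5  0.8 -1. ]
shift as is [-0.4 -1.9 24. ] shift after turn [-0.4 -1.9 24. ] turn 0.02
```

```bash
python3 -m pendant '[[0.3,0,-1.5,10,0],[0.3,0,0,8,0],[0.3,0,0,5,0],[0.3,0,0,0.5,0],[0.3,0,0,0,0],[0.3,0,0,0,0]]';python3 to.py 501 91 15.4 0.6
```

```text
time: 27.05
tool_pos: [500.7, 90.7, 15.6]
tcp_rot: [180.0, 0.0, 0.7]
ft_force: [-6.0, -0.1, 12.6]
finger_gap: 48.8
t 27.05 tcp [500.7  90.7  15.6] [180.    0.    0.7] gap 48.8 F [-6.  -0.1 12.6]
shift as is [ 0.3 -0.3  0.2] shift after turn [ 0.3 -0.3  0.2] turn 0.05
```

```bash
python3 -m pendant '[[0.65,0,0,0,0],[0.8,0,0,0,0],[1,0,0,0,0],[1,0,0,0,0],[1,0,0,0,0],[1,0,0,0,0],[1,0,0,-20,0],[1,0,0,-30,0],[1,0,0,-30,0],[1,0,0,-30,0]]'
python3 -m pendant '[[1,0,25,-10,0],[1,-3,45,0,0],[1,-8,47,0,0],[1,-8,47,0,0],[1,-8,47,0,0],[1,-8,35,0,0],[1,0,10,0,0],[1,0,0,0,0],[1,0,0,0,0],[1,0,0,0,0]]'; python3 chk.py; python3 to.py 500 0 100 0; ls pics
```

```text
time: 28.05
tool_pos: [500.5, 90.8, 125.8]
tcp_rot: [180.0, 0.0, 0.6]
ft_force: [0.8, 0.6, 0.9]
finger_gap: 85.4
time: 29.05
tool_pos: [469.0, -164.2, 134.7]
tcp_rot: [-180.0, 0.0, 0.7]
ft_force: [-0.8, -0.3, 1.2]
finger_gap: 85.4
top bay 1 N 431 [498.7 324.4  50.2  60.3   1.3  41.7] hsv [ 65. 113.  99.]
top bay 2 N 426 [499.3 246.5  51.7  58.3   1.   41.3] hsv [109. 151. 111.]
top bay 3 N 442 [499.8 167.7  50.4  59.5   2.2  41.6] hsv [ 29. 150. 129.]
top bay 4 N 421 [500.7  90.2  51.   57.1   0.9  41.8] hsv [ 60.   5. 130.]
top red [498.4 371.9  57.1  14.3   2.8  25.8]
side bay 1 N 707 [497.4 326.4  50.6  60.7   2.1  40.5] hsv [ 66. 132.  83.]
side bay 2 N 597 [4.978e+02 2.487e+02 5.070e+01 6.010e+01 1.000e-01 4.080e+01] hsv [109. 171.  97.]
side bay 3 N 521 [499.  172.   58.7  50.7  -0.5  40.3] hsv [ 29. 199. 107.]
side bay 4 N 448 [499.7  92.6  50.3  60.1   1.3  40.4] hsv [ 50.   9. 104.]
side red [ 4.961e+02  3.759e+02  1.570e+01  5.910e+01 -4.000e-01  2.500e+01]
t 29.15 tcp [ 469.  -164.3  134.7] [-180.     0.     0.8] gap 85.5 F [0.5 0.4 0.7]
shift as is [  33.2 -163.8   34.8] shift after turn [  31.  -164.3   34.7] turn 0.76
crop.png
s1.png
side0.png
side_1645.png
side_2275.png
side_2915.png
side_975.png
top0.png
top_1639.png
top_2270.png
top_2910.png
top_969.png
```

```bash
python3 -c "
import cv2
p=cv2.imread('pics/top_2910.png');cv2.imwrite('pics/fin.png',cv2.resize(p[130:220,80:260],None,fx=4,fy=4,interpolation=cv2.INTER_CUBIC))"
```

```text
(no output)
```

View pics/fin.png

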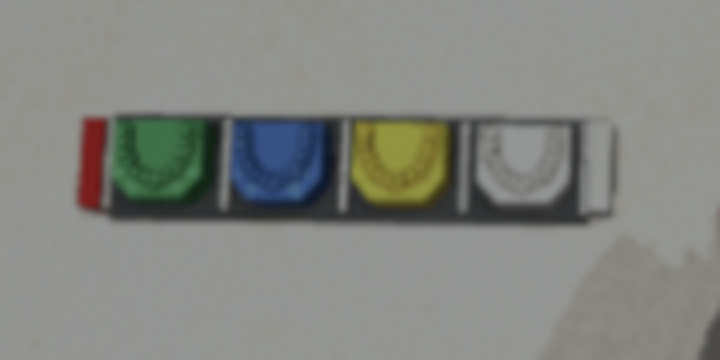

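Final crop: green (160,160), blue (278,160), yellow (398,160), white (522,160), in order from the red block (92,165). Each is in its own bay, flat and teeth up. The slight upward and leftward look is parallax from cast height.

```bash
python3 -c "from bench import hand_in; print(hand_in())"
```

```text
the job is handed in; nothing more can be done
None
```

All four casts are in the scanner rack and the job is handed in at about 29 s on the robot's clock. From the red block the order is green, blue, yellow, white, the same as on the drying rack.

**Last checks:** with both cameras' readings averaged, each cast was within about 3 mm of its bay centre. All were square to within about 3°, with tops at the expected 40 mm height. The gripper was open and well clear.

**Disagreements:** the two cameras differed by 2–4 mm along the row, which is within the 12 mm tolerance. Blue touched down with about 22 N of push, and yellow and white with 11–13 N, all within the limits. No check failed.

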